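Set the recipe stand to its long mark and clamp the prop's foot

ROBOT

A 6-joint arm with a two-finger parallel gripper is mounted at the origin on a cart in front of the work surface, level with it; the furniture and walls round the work are solid. World frame = base frame: x ahead of the robot, y to its left, z up, the work surface at z = 0. Lengths are in m, angles in rad, forces in N, time in s.
With the tool pointing down it reaches from about 0.35 to 0.775 m from the base axis. Payload 7.3 kg.
Tool frame: the origin (TCP) lies midway between the tips of the shut fingers; the grasp point (between the pads) lies robot.grasp_offset behind it (robot.grasp_offset is the distance from the TCP to the grasp point, in m); z points along the fingers, x is the direction in which the jaws open and shut, and the axes are right-handed (so a half turn about z gives the same grasp; the last joint's range is limited). The gripper opens to 92 mm and grips with 3 to 60 N. Pads are 19 mm wide; open, the fingers measure 130 mm over their backs; the gripper's body (75 mm by 190 mm) begins 47 mm behind the grasp point.
Start: joints at [1.148, 0.342, 1.524, -0, 1.275, -0.146], TCP at [0.143, 0.505, 0.227] pointing down, gripper open.
Joint ranges: [-2.53, 2.53], [-0.77, 2.02], [0.04, 2.7], [-1, 4.14], [0.28, 2.66], [-3.11, 3.11]. Speed limits (rad/s): [2.57, 2.57, 3.14, 3.14, 3.14, 3.14].

INTERFACE

Orientations are given as [roll, pitch, yaw] about the fixed x, y, z axes, in that order (R = Rz(yaw) Ry(pitch) Rx(roll)).
In Python, from cell import robot gives the robot as it stands. The module is installed in compiled form; this text tells all that it offers.
- The arm moves only by the tool move_arm, never from a script. Its argument "increments" is a list of rows, each a list of 7 numbers: the finger opening in mm, from 0 to 91.8, then the shift along the tool's x, y, z in mm, then the turn, a rotation vector about the tool's x, y, z in rad. A call has 1 to 12 rows; each row shifts and turns the pose as measured when the row begins, along the tool's axes as they then stand; what a row does not reach is not made up. A row lasts 1/8 s, in which the tool goes at most 62.5 mm and 10.7 degrees, less where a joint would pass 70% of its speed; a pose out of reach is approached as far as the arm can. A call is refused whole if a number of a shift passes 62.5 or a number of a turn 0.188, either way. A call with a gripper value outside its range is refused whole. The fingers move at their own pace and stop on an object; "newtons" is the grip in N (left out, the last holds). Time passes only in rows, so rows that do not move let the fingers close. It gives the time, the measured TCP pose, the force and the opening at its end, in the units of the state.
- robot.observe(): the state, without advancing time (a new reading comes with each control period).
- robot.read_camera(name): name is "scene" or "top" or "wrist"; returns a dict with "img" (400x640x3 uint8, red, green, blue), "fx", "fy", "cx", "cy" (pixels), "k1" (the pictures are not rectified: a ray, as slopes to the right and down, at radius r is drawn at 1 + k1 r^2 times it, then the intrinsics apply), "T" (4x4, takes a point from camera to world coordinates). Camera axes: x right, y down, z forward; pixel columns grow to the right and rows downward; lengths in m; the calibration is good to about 2 mm. A picture is of the moment at which its call begins. There is no depth.
- robot.hand_in(): hands the job in, once; it reports no verdict.
Trained networks look in the newest picture that a camera, given by its name, has taken for a name from the list of things; names that differ only in an ending like _2 or _b are one class to them, and where a whole thing is asked for, a point or a joint stands for the part that bears it (a point fixed in the world has none). Each returns a list of dicts, best first, with "conf" (0 to 1); they miss things now and then, are a little off and sometimes report something else, mostly with a low value. They report only what shows in the picture. A call takes as long as a camera call.
- robot.look_for(thing, camera): "rect" ([left, top, width, height] in pixels, round what is visible of it).
The state is a dict: "time": time; "qpos": joint angles; "qvel": joint speeds; "joint_efforts": joint torques, N m; "tool_pos": TCP position; "tool_rot": TCP orientation; "contact_force": force on the tool from outside, world axes, zero at the start; "torque": the same for the moment, N m; "opening": finger opening in m.
Only numpy, scipy, OpenCV 4.12 (cv2) and the standard library are available. Lean on these libraries where they do the work, as an engineer would, in place of code of your own. Each camera call takes 0.05 s, during which the arm holds its last target.

TASK

The recipe stand is lying too far back to read. Push the sliding foot of its prop along the rail until the pointer is on the long mark and, holding it there against the weight of the board, squeeze the black cam lever fully shut against the finger rest. Finish still pinching the shut lever and the finger rest together at the mark - do not let go, I am about to put a heavier book on it - and leave the mug, honey jar, pen and salt shaker where they are.

Things in the scene. Friction and masses are not known exactly. Their poses are not given: they have to be found in the camera images.
- stand: Wooden recipe stand, fixed to the worktop; base plank 275 x 130 mm, top 15 mm up. Origin on the worktop under the reading board's hinge; x points level from the hinge to the back, along the steel rail (12 mm wide, top 24 mm up), y to the left seen along x, z up. The board, 200 mm wide with a notebook on its front, hinges 30 mm up and leans back over +x, held by two prop bars to a foot on the rail.
- foot (a joint): How far (m) the prop's foot has been pushed along the rail towards the board's hinge (the stand's -x): 0 = fully out, as at the start; 0.045 = pointer on the long mark; 0.062 = end. The board's weight pushes it back out with 1 to 5 N whenever it is neither held nor clamped.
- cam_lever (a joint): Angle (rad) of the cam lever on the foot: 0 = fully shut (parallel to the finger rest), 0.40 to 0.50 = open, as at the start, 0.55 = limit. It turns about an upright pin at its end nearer the board; the free end swings out to the stand's +y. It stays where it is left; 4 to 12 N on its grip turns it. In the last 0.25 rad its cam clamps the foot and drags it 1 to 3 mm back out as it does.
- pinch (a point): Where the foot is pinched: on the rail's centre line, half-way between the finger rest's outer face (14 mm to the stand's -y) and the shut lever's outer face (14 mm to +y), 41 mm above the worktop; axes as the stand's. Shut, the pair is 28 mm thick across y; the open lever's tip stands out to 40 to 55 mm at +y. Rest and lever run from here 40 mm to the back, 24 to 54 mm above the worktop.
- pointer (a point): Tip of the dark pointer on the foot, at its +y side, 17 mm above the worktop (there is a like one on the other side).
- long_mark (a point): Inner end of the long mark, a dark line 34 mm long across the base plank on either side of the rail; the other marks, every 15 mm along the rail, are 12 mm long. Long mark and pointer agree when they have the same x in the stand's frame.
- lever_tip (a point): Free end of the black cam lever, half-way up, 39 mm above the worktop.
- finger_rest: Aluminium finger rest on the foot: a plate along x, and at its board-side end a wing that sticks out to the stand's -y, to 48 mm from the rail's centre line, 24 to 56 mm up. The wing's rear face, 15 mm towards -x from point pinch, is the shoulder a finger pushes on. Origin on the worktop below the rail's centre line, 61 mm towards -x from point pinch; axes as the stand's.
- lever_grip: Black grip of the cam lever, turning with it. Origin on the lever's pin, 38 mm above the worktop (28 mm towards -x and 14 mm towards +y from point pinch); its x axis runs along the lever to the free end, 78 mm away.
- mug_mid (a point): White spotted mug, 82 mm across and 91 mm high, bystander: its centre, half-way up.
- jar_mid (a point): Honey jar, 65 mm across, 100 mm high, bystander: its centre, half-way up.
- pen_mid (a point): Blue pen, 145 mm long, lying flat, bystander: its middle.
- salt_mid (a point): Salt shaker, 44 mm across, 90 mm high, bystander: its centre, half-way up.
- board_top (a point): Middle of the reading board's top edge, 200 mm from its hinge: about 145 mm behind the hinge (stand's +x) and 180 mm up at the start, 90 mm behind and 210 mm up with the foot at the long mark; the notebook in front of it stands 35 mm higher. Come down on the foot from above, behind the board, not across it.

How it is judged:
On the way:
1. the foot is held at the long mark (within 6 mm) with the lever still open (value of joint foot between 0.039 and 0.051 m and value of joint cam_lever above 0.15 rad), for 0.2 s.
At the end, for the whole second after the job is handed in: Pointer within 6 mm of the long mark (foot between 0.039 and 0.051), cam lever shut (under 0.06 rad), and the fingers still pinching: more than 4 N on the finger rest and more than 4 N on the lever grip, through the last second (value of joint foot between 0.039 and 0.051 m and value of joint cam_lever below 0.06 rad and contact force between the fingers and finger_rest above 4 N and contact force between the fingers and lever_grip above 4 N); the arm keeps its last pose, push and grip.
It fails at once if the lever is shut away from the mark (more than 10 mm off) (value of joint cam_lever below 0.06 rad and (value of joint foot below 0.035 m or value of joint foot above 0.055 m)).
It fails at once if the mug, honey jar, pen or salt shaker is moved by more than 20 mm (distance of any of mug_mid, jar_mid, pen_mid, salt_mid from where it was at the start of the episode above 0.02 m).
It also fails if it takes over 40 s, if anything falls off the work surface, if the arm or the gripper's body presses on something with over 40 N, if the wrist force passes 120 N, or if a joint passes its speed limit or range.

## Working session

There is one attempt and no reset: what is moved stays moved. The work goes in short steps, Python scripts to look and compute and a tool call to move; the robot and the scene stay as the last step left them, time stands still between calls to the robot, and variables do not carry over. Pictures are saved under pics/ and viewed, and the job is handed in when it is done.

Besides the shell and the picture viewer there is one more tool, called after "Call:" as name(argument=value, ...), one argument or row to a line, values as JSON. move_arm: Moves the arm, as the interface text tells. Its arguments: {"type":"object","properties":{"increments":{"type":"array"},"newtons":{"type":"number"}},"required":["increments"]}

```bash
ls; mkdir -p pics
python3 - <<'E'
from cell import robot
import cv2
s=robot.observe(); print(s)
print(robot.grasp_offset)
for n in ["scene","top","wrist"]:
    c=robot.read_camera(n); cv2.imwrite(f"pics/{n}0.png",c["img"][:,:,::-1])
    print(n,c["fx"],c["fy"],c["cx"],c["cy"],c["k1"],c["T"].round(3).tolist() if hasattr(c["T"],'round') else c["T"])
    for t in ["stand","foot","cam_lever","pointer","long_mark","lever_tip","finger_rest","lever_grip","mug_mid","jar_mid","pen_mid","salt_mid","board_top"]:
        try: print(t,[(r["conf"],r["rect"]) for r in robot.look_for(t,n)][:3])
        except Exception as e: print(t,e)
print(robot.observe()["time"])
E
```

```text
pics
{'time': 0.0, 'qpos': array([ 1.14798361e+00,  3.42744228e-01,  1.52500534e+00, -6.30719709e-06,
        1.27537223e+00, -1.46004685e-01]), 'qvel': array([-0.00154006,  0.00112219,  0.00039034,  0.00032021,  0.00156828,
       -0.00235346]), 'joint_efforts': array([-3.94624039e-04, -4.31230259e+01, -2.44220066e+01,  7.17854965e-02,
        5.58582775e-02, -1.40252309e-04]), 'tool_pos': array([0.14329488, 0.50465636, 0.22603786]), 'tool_rot': array([-3.14137615e+00,  1.51375762e-03,  1.29399030e+00]), 'contact_force': array([ 0.04490201, -0.0729444 , -0.49774958]), 'torque': array([ 0.0039893 , -0.05633301,  0.02414678]), 'opening': 0.09180083769231324}
0.0188
scene 434.5053308265272 434.5053308265272 321.72841402039984 200.95127614031378 -0.08874935021475841 [[0.789, -0.502, 0.354, 0.062], [-0.614, -0.653, 0.443, -0.669], [0.009, -0.567, -0.824, 1.315], [0.0, 0.0, 0.0, 1.0]]
stand [(0.58, [281.2, 171.6, 83.7, 91.4])]
foot [(0.74, [282.7, 173.6, 83.8, 89.9]), (0.6, [283.8, 186.0, 17.1, 14.9])]
cam_lever [(0.45, [282.6, 192.8, 14.0, 11.8])]
pointer [(0.46, [279.0, 190.1, 21.4, 13.
[... 1113 characters left out ...]
 200.5, 20.8, 13.1])]
lever_grip [(0.45, [275.4, 215.7, 19.6, 8.4])]
mug_mid [(0.55, [172.2, 255.0, 37.8, 29.6])]
jar_mid [(0.98, [444.0, 218.8, 29.7, 26.5])]
pen_mid []
salt_mid [(0.69, [263.6, 140.8, 13.6, 19.6])]
board_top [(0.7, [318.2, 164.9, 60.2, 79.2])]
wrist 308.3637343426918 308.3637343426918 324.9571465721794 195.18116091674173 -0.030037910208633042 [[0.273, 0.914, 0.299, 0.062], [0.962, -0.26, -0.085, 0.529], [0.0, 0.311, -0.95, 0.385], [0.0, 0.0, 0.0, 1.0]]
stand []
foot []
cam_lever []
pointer []
long_mark []
lever_tip []
finger_rest []
lever_grip []
mug_mid [(0.92, [236.5, 318.7, 81.8, 28.2])]
jar_mid [(0.21, [238.3, 315.1, 81.0, 34.8])]
pen_mid []
salt_mid []
board_top []
2.1
```

Run:
```python
import cv2,numpy as np
a=cv2.imread("pics/top0.png"); b=cv2.imread("pics/scene0.png")
cv2.imwrite("pics/t1.png",cv2.resize(a[125:275,260:400],None,fx=4,fy=4,interpolation=cv2.INTER_CUBIC))
cv2.imwrite("pics/s1.png",cv2.resize(b[145:275,260:400],None,fx=4,fy=4,interpolation=cv2.INTER_CUBIC))
```

```text
(no output)
```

View pics/t1.png

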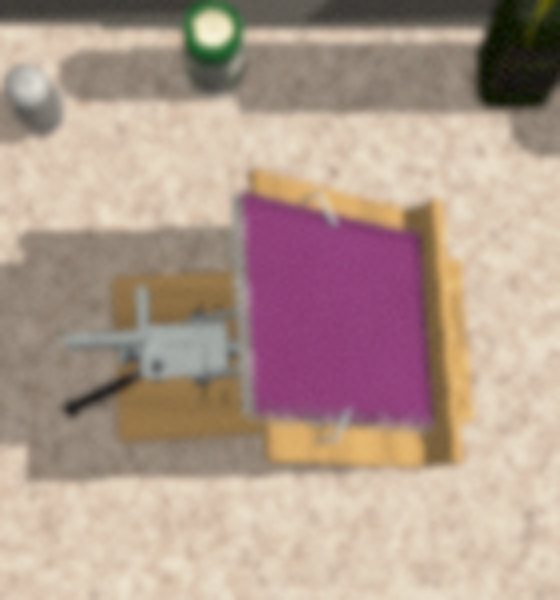

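View pics/s1.png

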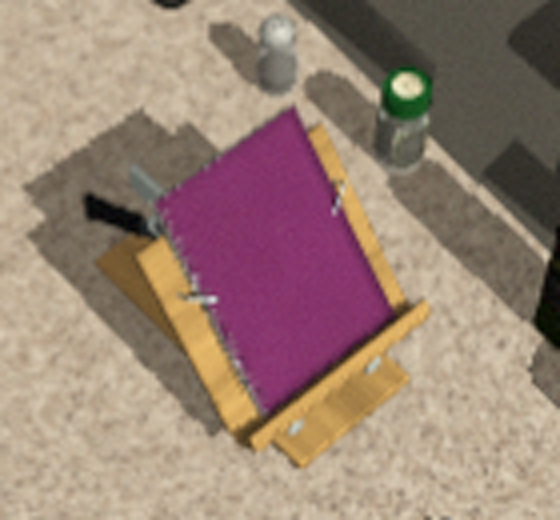

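View pics/top0.png

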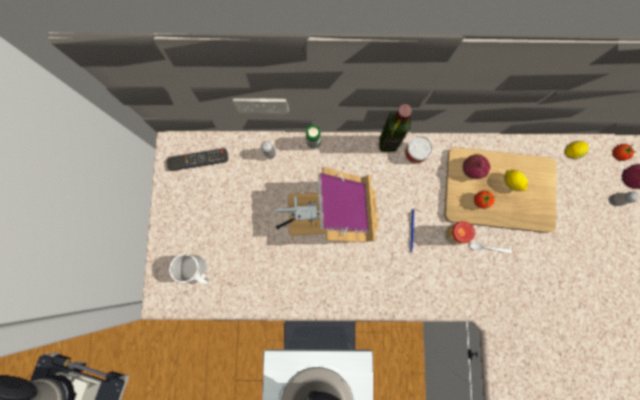

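View pics/scene0.png

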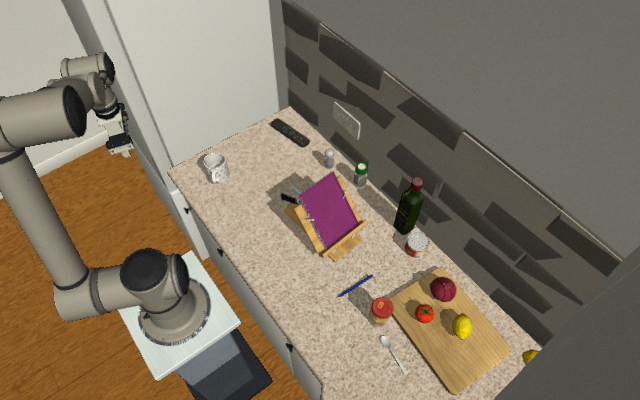

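```bash
cat > h.py <<'E'
import numpy as np,cv2
def ray(c,u,v):
    x,y=(u-c["cx"])/c["fx"],(v-c["cy"])/c["fy"]; a,b=x,y
    for _ in range(20):
        f=1+c["k1"]*(a*a+b*b); a,b=x/f,y/f
    return c["T"][:3,:3]@np.array([a,b,1.]),c["T"][:3,3]
def atz(c,u,v,z):
    d,o=ray(c,u,v); return o+d*(z-o[2])/d[2]
def proj(c,p):
    q=np.linalg.inv(c["T"])@np.append(p,1); a,b=q[0]/q[2],q[1]/q[2]; f=1+c["k1"]*(a*a+b*b)
    return c["fx"]*a*f+c["cx"],c["fy"]*b*f+c["cy"]
E
python3 - <<'E'
from h import *
from cell import robot
c=robot.read_camera("top")
for n,x,y,z in [("levertip",70,408,.05),("levertipb",70,408,.039),("resttip",65,342,.054),("wingtip",142,288,.056),("wingroot",142,342,.056),("plankA",115,275,.015),("plankB",122,440,.015),("ledgeL",205*0+435,200,.05),("ledgeR",450,465,.05),("boardtopA",243,195,.2),("boardtopB",248,412,.2)]:
    print(n,atz(c,260+x/4,125+y/4,z).round(3))
for n,u,v,z in [("jar",459,232,.05),("pen",412,231,.005),("mug",188,268,.045),("salt",268,150,.045)]: print(n,atz(c,u,v,z).round(3))
print(robot.observe()["time"])
E
```

```text
levertip [0.511 0.122 0.05 ]
levertipb [0.512 0.123 0.039]
resttip [0.56  0.127 0.054]
wingtip [0.601 0.069 0.056]
wingroot [0.56  0.069 0.056]
plankA [0.619 0.094 0.015]
plankB [0.49  0.085 0.015]
ledgeL [ 0.673 -0.153  0.05 ]
ledgeR [ 0.47  -0.161  0.05 ]
boardtopA [ 0.637 -0.007  0.2  ]
boardtopB [ 0.492 -0.011  0.2  ]
jar [ 0.5  -0.42  0.05]
pen [ 0.506 -0.29   0.005]
mug [0.388 0.382 0.045]
salt [0.751 0.159 0.045]
2.15
```

```bash
cat > plan.py <<'E'
import numpy as np
def plan(p,yaw,tgt,tyaw,n,nr=None):
    p=np.array(p);tgt=np.array(tgt);d=(tgt-p)/n*1000; nr=nr or n
    for k in range(n):
        c,s=np.cos(yaw),np.sin(yaw); dy=(tyaw-yaw)/(nr-k) if k<nr else 0
        print([round(d[0]*c+d[1]*s),round(d[0]*s-d[1]*c),round(-d[2]),0,0,round(-dy,3)],end=", "); yaw+=dy
    print()
E
python3 -c "
from plan import *
plan([.143,.505,.226],1.294,[.55,.17,.2],.05,10)"
```

```text
[-21, 48, 3, 0, 0, 0.124], [-15, 51, 3, 0, 0, 0.124], [-9, 52, 3, 0, 0, 0.124], [-2, 53, 3, 0, 0, 0.124], [5, 53, 3, 0, 0, 0.124], [11, 52, 3, 0, 0, 0.124], [17, 50, 3, 0, 0, 0.124], [23, 47, 3, 0, 0, 0.124], [29, 44, 3, 0, 0, 0.124], [34, 40, 3, 0, 0, 0.124],
```

Call:
move_arm(
  increments=[
    [91.8,-21,48,3,0,0,0.124],
    [91.8,-15,51,3,0,0,0.124],
    [91.8,-9,52,3,0,0,0.124],
    [91.8,-2,53,3,0,0,0.124],
    [91.8,5,53,3,0,0,0.124],
    [91.8,11,52,3,0,0,0.124],
    [91.8,17,50,3,0,0,0.124],
    [91.8,23,47,3,0,0,0.124],
    [91.8,29,44,3,0,0,0.124],
    [91.8,34,40,3,0,0,0.124],
    [91.8,0,0,0,0,0,0],
  ],
)

```text
time: 3.52
tool_pos: [0.5591, 0.1533, 0.196]
tool_rot: [-3.138, -0.004, 0.016]
contact_force: [-0.7, 0.4, -0.3]
opening: 0.092
```

Run:
```python
from h import *
from cell import robot
c=robot.read_camera("wrist"); cv2.imwrite("pics/w1.png",c["img"][:,:,::-1]); np.save("w1.npy",{k:c[k] for k in c},allow_pickle=True)
for t in ["foot","cam_lever","pointer","long_mark","lever_tip","finger_rest","lever_grip"]:
    print(t,[(r["conf"],r["rect"]) for r in robot.look_for(t,"wrist")][:3])
```

```text
foot [(0.69, [275.7, 196.4, 89.1, 87.4])]
cam_lever [(0.85, [273.9, 191.1, 42.4, 65.4]), (0.23, [276.1, 197.7, 89.1, 88.6]), (0.22, [266.5, 195.0, 110.5, 154.0])]
pointer [(0.97, [275.7, 195.2, 88.1, 86.2])]
long_mark []
lever_tip [(0.96, [278.9, 199.1, 30.9, 56.7])]
finger_rest [(0.76, [324.1, 198.0, 39.0, 62.6])]
lever_grip [(0.83, [278.0, 196.5, 28.4, 61.8]), (0.59, [324.3, 200.6, 40.4, 62.3])]
```

View pics/w1.png

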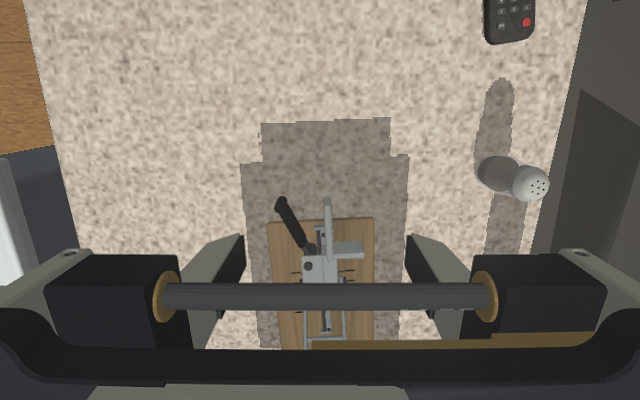

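Run:
```python
import cv2
a=cv2.imread("pics/w1.png")
cv2.imwrite("pics/w1z.png",cv2.resize(a[185:350,255:385],None,fx=4.5,fy=3.6,interpolation=cv2.INTER_CUBIC)[:600])
```

```text
(no output)
```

View pics/w1z.png

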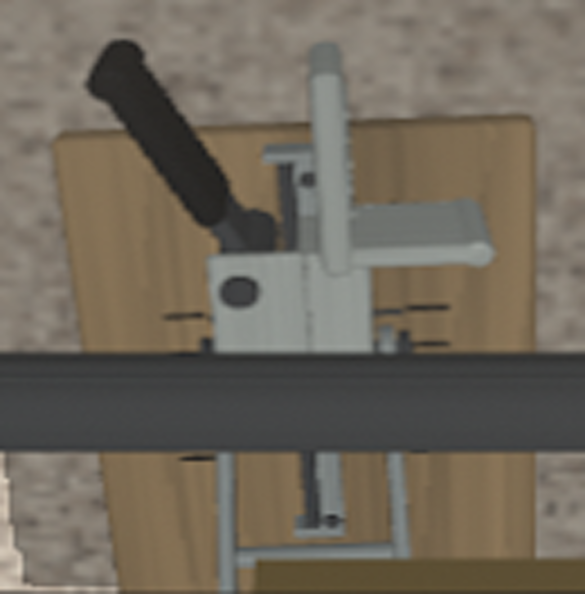

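Run:
```python
from h import *
c=np.load("w1.npy",allow_pickle=True).item()
P=lambda x,y,z:atz(c,255+x/4.5,185+y/3.6,z).round(4)
for n,x,y,z in [("plankL",55,135,.015),("plankR",532,118,.015),("wingtoprear",380,240,.056),("wingtoprear2",470,237,.056),("wingbot",380,205,.024),("wing tip",492,250,.056),("plate endtop L",310,70,.054),("R",343,70,.054),("plate far end",325,45,.04),("leverend",120,42,.054),("leverend mid",105,75,.039),("pin",240,292,.06),("markL1",185,316,.015),("markL2",185,353,.015),("markL5",198,458,.015),("markR1",428,307,.015),("markR2",430,343,.015),("ptrL",207,345,.017),("ptrR",405,340,.017),("railend",288,150,.024)]: print(n,P(x,y,z))
```

```text
plankL [0.4918 0.0934 0.015 ]
plankR [0.6178 0.1013 0.015 ]
wingtoprear [0.5764 0.0778 0.056 ]
wingtoprear2 [0.598  0.0791 0.056 ]
wingbot [0.5781 0.0735 0.024 ]
wing tip [0.6035 0.0748 0.056 ]
plate endtop L [0.5587 0.1311 0.054 ]
R [0.5663 0.1312 0.054 ]
plate far end [0.5623 0.1341 0.04  ]
leverend [0.5153 0.1389 0.054 ]
leverend mid [0.5094 0.1235 0.039 ]
pin [0.5429 0.062  0.06  ]
markL1 [0.5253 0.0253 0.015 ]
markL2 [0.5251 0.0102 0.015 ]
markL5 [ 0.5283 -0.0347  0.015 ]
markR1 [0.5933 0.0298 0.015 ]
markR2 [0.5945 0.0152 0.015 ]
ptrL [0.5315 0.0149 0.017 ]
ptrR [0.5872 0.0177 0.017 ]
railend [0.5536 0.0929 0.024 ]
```

```bash
python3 -c "
from plan import *
plan([.5591,.1533,.196],.016,[.5293,.092,.075],.064,4)"
```

```text
[-8, 15, 30, 0, 0, -0.012], [-8, 15, 30, 0, 0, -0.012], [-8, 15, 30, 0, 0, -0.012], [-8, 15, 30, 0, 0, -0.012],
```

Call:
move_arm(
  increments=[
    [91.8,-8,15,30,0,0,-0.012],
    [91.8,-8,15,30,0,0,-0.012],
    [91.8,-8,15,30,0,0,-0.012],
    [91.8,-8,15,30,0,0,-0.012],
    [91.8,0,0,0,0,0,0],
  ],
)

```text
time: 4.55
tool_pos: [0.5266, 0.0985, 0.076]
tool_rot: [-3.137, -0.01, 0.079]
contact_force: [-0.4, 0.6, 1.0]
opening: 0.0917
```

Run:
```python
from h import *
from cell import robot
c=robot.read_camera("wrist"); cv2.imwrite("pics/w2.png",c["img"][:,:,::-1]); np.save("w2.npy",{k:c[k] for k in c},allow_pickle=True)
s=robot.observe();print(s["tool_pos"],s["tool_rot"])
```

```text
[0.5281344  0.09900174 0.07755077] [-3.13675746 -0.01311553  0.07916545]
```

View pics/w2.png

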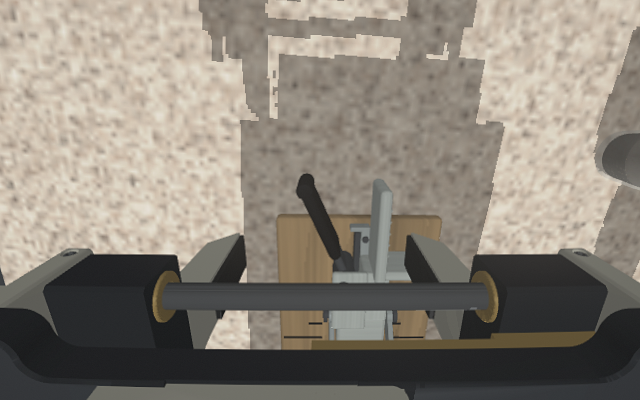

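Run:
```python
from h import *
a=cv2.imread("pics/w2.png")
cv2.imwrite("pics/w2z.png",cv2.resize(a[170:350,265:455],None,fx=4,fy=3.3,interpolation=cv2.INTER_CUBIC))
```

```text
(no output)
```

View pics/w2z.png

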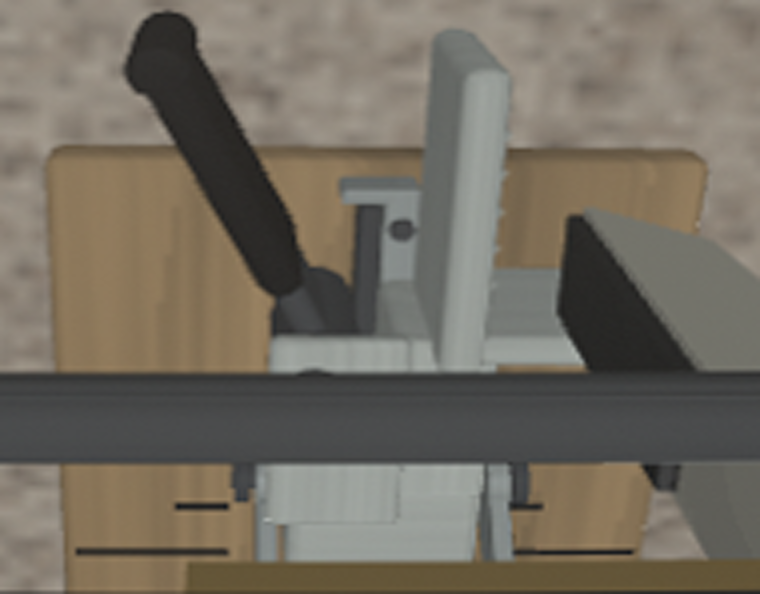

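Run:
```python
from h import *
c=np.load("w2.npy",allow_pickle=True).item()
P=lambda x,y,z:atz(c,265+x/4,170+y/3.3,z).round(4)
for n,x,y,z in [("plankL",50,155,.015),("plankR",705,155,.015),("wingtoprear",500,338,.056),("wingbot",520,270,.024),("wingtop560",560,338,.056),("plate top L",465,75,.054),("R",508,75,.054),("longL",228,551,.015),("longLo",76,551,.015),("longRo",633,551,.015),("short",200,506,.015),("ptrL",243,495,.017),("ptrR",520,500,.017),("fingertip?",575,215,.0775),("lever tip",150,60,.039)]: print(n,P(x,y,z))
```

```text
plankL [0.4911 0.0923 0.015 ]
plankR [0.6168 0.1017 0.015 ]
wingtoprear [0.5719 0.0751 0.056 ]
wingbot [0.5827 0.074  0.024 ]
wingtop560 [0.5819 0.0758 0.056 ]
plate top L [0.5589 0.1292 0.054 ]
R [0.5656 0.1297 0.054 ]
longL [ 0.5337 -0.0189  0.015 ]
longLo [ 0.5003 -0.0213  0.015 ]
longRo [ 0.6237 -0.0131  0.015 ]
short [ 0.5265 -0.0046  0.015 ]
ptrL [0.5354 0.0013 0.017 ]
ptrR [0.5951 0.0037 0.017 ]
fingertip? [0.5725 0.1126 0.0775]
lever tip [0.5099 0.1239 0.039 ]
```

Call:
move_arm(
  increments=[
    [91.8,0,2,15,0,-0.01,0.01],
    [91.8,0,2,15,0,-0.003,0],
    [91.8,0,2,15,0,0,0],
    [91.8,0,0,9,0,0,0],
    [91.8,0,0,0,0,0,0],
  ],
)

```text
time: 5.22
tool_pos: [0.5315, 0.0949, 0.0224]
tool_rot: [-3.137, -0.005, 0.07]
contact_force: [0.4, -0.2, -0.3]
opening: 0.092
```

Call:
move_arm(
  increments=[
    [91.8,0,5,0,0,0,0],
    [91.8,0,5,0,0,0,0],
    [91.8,0,0,0,0,0,0],
  ],
)

```text
time: 5.6
tool_pos: [0.5329, 0.0841, 0.0231]
tool_rot: [-3.137, -0.006, 0.07]
contact_force: [-0.2, -0.4, -0.3]
opening: 0.0917
```

Call:
move_arm(
  increments=[
    [91.8,0,2,0,0,0,0],
    [91.8,0,2,0,0,0,0],
  ],
)

```text
time: 5.85
tool_pos: [0.5332, 0.0806, 0.0234]
tool_rot: [-3.136, -0.007, 0.07]
contact_force: [0.6, 4.7, -2.0]
opening: 0.092
```

Call:
move_arm(
  increments=[
    [91.8,0,4,0,0,0,0],
    [91.8,0,4,0,0,0,0],
  ],
)

```text
time: 6.1
tool_pos: [0.5337, 0.0729, 0.0234]
tool_rot: [-3.135, -0.007, 0.071]
contact_force: [0.3, 3.7, -0.4]
opening: 0.0921
```

Call:
move_arm(
  increments=[
    [91.8,0,6,0,0,0,0],
    [91.8,0,6,0,0,0,0],
    [91.8,0,6,0,0,0,0],
    [91.8,0,6,0,0,0,0],
    [91.8,0,6,0,0,0,0],
    [91.8,0,4,0,0,0,0],
  ],
)

```text
time: 6.85
tool_pos: [0.5361, 0.036, 0.0233]
tool_rot: [-3.136, -0.006, 0.071]
contact_force: [-0.3, 1.9, 1.4]
opening: 0.0916
```

Run:
```python
from h import *
from cell import robot
for n in ["wrist","top"]:
    c=robot.read_camera(n); np.save(n[0]+"3.npy",{k:c[k] for k in c},allow_pickle=True)
    cv2.imwrite(f"pics/{n}3.png",c["img"][:,:,::-1])
    im=c["img"][:,:,::-1]
    cv2.imwrite(f"pics/{n}3z.png",cv2.resize(im[170:350,240:440] if n=="wrist" else im[150:250,260:400],None,fx=4 if n=="wrist" else 5.5,fy=3.3 if n=="wrist" else 5.5,interpolation=cv2.INTER_CUBIC))
s=robot.observe();print(s["tool_pos"],s["tool_rot"],s["contact_force"])
```

```text
[0.53621604 0.03583401 0.02332368] [-3.13581138 -0.00656764  0.07046612] [-0.06917993  0.86956433 -0.41436908]
```

View pics/wrist3z.png

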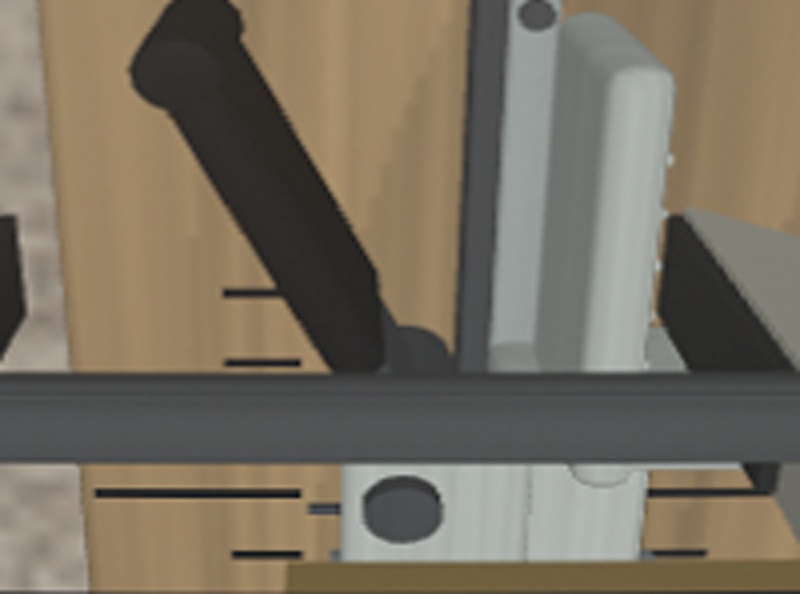

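View pics/top3z.png

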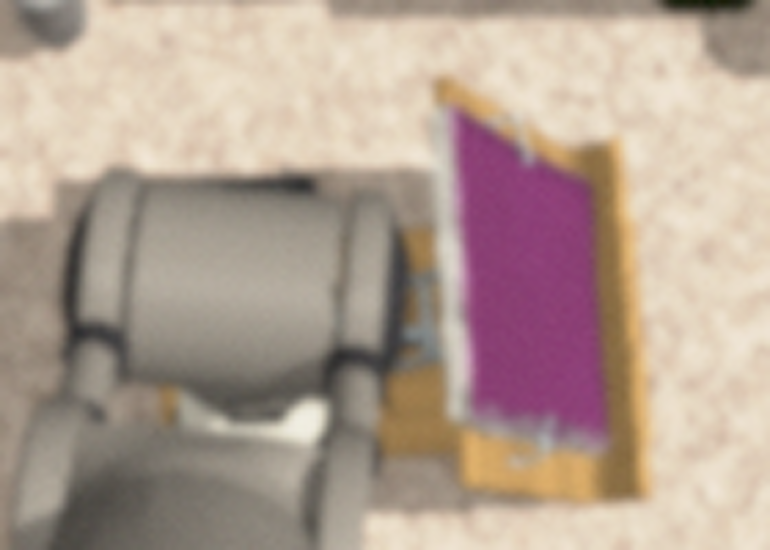

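Run:
```python
from h import *
c=np.load("w3.npy",allow_pickle=True).item()
P=lambda x,y,z:atz(c,240+x/4,170+y/3.3,z)
m=P(300,493,.015);o=P(97,493,.015);r=P(648,493,.015);p=P(312,509,.017);s=P(300,554,.015)
d=r-o; d/=np.linalg.norm(d); xs=np.array([-d[1],d[0],0])
print(d,m,r,p,(p-m)@xs*1000,(s-m)@xs*1000)
```

```text
[0.99792008 0.06446327 0.        ] [ 0.53342    -0.01889442  0.015     ] [ 0.59060301 -0.01534201  0.015     ] [ 0.53555075 -0.02094536  0.017     ] -2.1840341862409547 -15.144649538765842
```

Call:
move_arm(
  increments=[
    [76,0,0,0,0,0,0],
    [76,0,0,0,0,0,0],
    [64,4,0,0,0,0,0],
    [64,0,0,0,0,0,0],
  ],
  newtons=30,
)

```text
time: 7.45
tool_pos: [0.5412, 0.0363, 0.0235]
tool_rot: [-3.136, -0.008, 0.071]
contact_force: [0.3, 0.6, 1.1]
opening: 0.0648
```

Call:
move_arm(
  increments=[
    [56,5,0.5,0,0,0,0],
    [52,2,0,0,0,0,0],
    [48,2,0,0,0,0,0],
    [44,2,0,0,0,0,0],
  ],
)

```text
time: 7.95
tool_pos: [0.5519, 0.0369, 0.0232]
tool_rot: [-3.136, -0.005, 0.071]
contact_force: [-4.3, 1.2, 1.4]
opening: 0.0446
```

Call:
move_arm(
  increments=[
    [40,2,0.5,0,0,0,0],
    [37,1.5,0.5,0,0,0,0],
    [34,1.5,0.5,0,0,0,0],
  ],
)

```text
time: 8.32
tool_pos: [0.5548, 0.0363, 0.0226]
tool_rot: [-3.134, 0.0, 0.071]
contact_force: [-3.8, 5.0, 2.4]
opening: 0.0346
```

Call:
move_arm(
  increments=[
    [31,1.5,0.5,0,0,0,0],
    [29,1,0.5,0,0,0,0],
    [27,0.5,0.3,0,0,0,0],
  ],
)

```text
time: 8.7
tool_pos: [0.5577, 0.0384, 0.0227]
tool_rot: [-3.13, 0.0, 0.07]
contact_force: [-2.5, 4.2, 0.8]
opening: 0.0286
```

Call:
move_arm(
  increments=[
    [20,0,0,0,0,0,0],
    [20,0,0,0,0,0,0],
    [20,0,0,0,0,0,0],
  ],
  newtons=45,
)

```text
time: 9.07
tool_pos: [0.5578, 0.0386, 0.0227]
tool_rot: [-3.13, 0.0, 0.071]
contact_force: [-1.5, 2.9, 0.9]
opening: 0.0276
```

Run:
```python
from h import *
from cell import robot
c=robot.read_camera("wrist"); np.save("w4.npy",{k:c[k] for k in c},allow_pickle=True)
im=c["img"][:,:,::-1]; cv2.imwrite("pics/w4.png",im)
cv2.imwrite("pics/w4z.png",cv2.resize(im[170:350,240:440],None,fx=4,fy=3.3,interpolation=cv2.INTER_CUBIC))
s=robot.observe();print(s["tool_pos"],s["tool_rot"],s["contact_force"],s["opening"],s["time"])
```

```text
[0.55783482 0.03858438 0.02269701] [-3.13009508e+00  3.47970089e-04  7.07495356e-02] [-0.72648824  2.76428684  0.58777237] 0.027838758682425257 9.125
```

View pics/w4z.png

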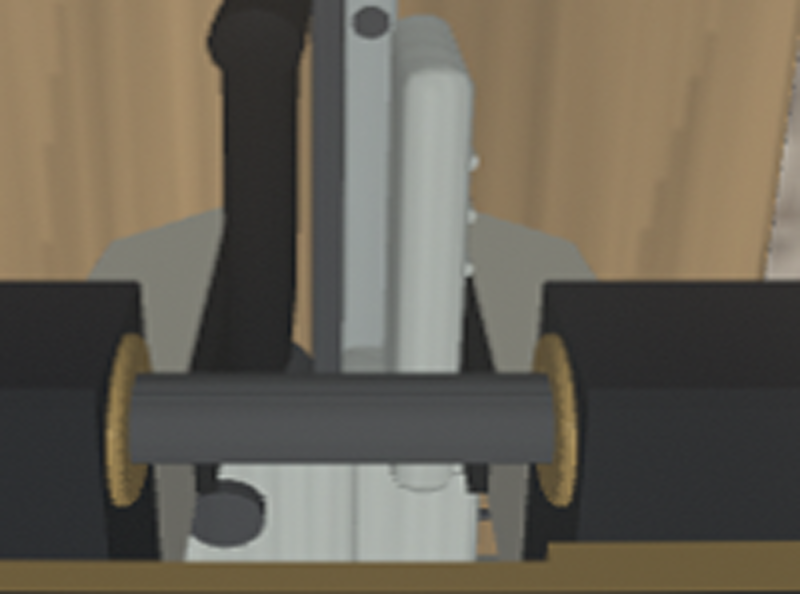

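Run:
```python
import cv2
a=cv2.imread("pics/w4.png")
cv2.imwrite("pics/w4y.png",cv2.resize(a[295:345,335:385],None,fx=12,fy=12,interpolation=cv2.INTER_CUBIC))
```

```text
(no output)
```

View pics/w4y.png

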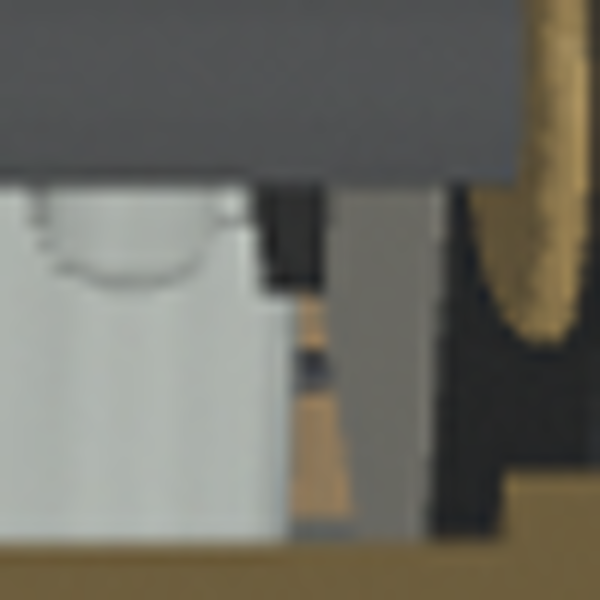

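Run:
```python
from h import *
c=np.load("w4.npy",allow_pickle=True).item()
p=atz(c,335+312/12,295+370/12,.017); m=np.array([.59060301,-.01534201,.017]); d=np.array([.99792,.06446,0]);xs=np.array([-d[1],d[0],0])
print(p,(p-m)@xs*1000)
P=lambda x,y,z:atz(c,240+x/4,170+y/3.3,z)
a,b=P(222,70,.04),P(222,210,.04); e,f=P(470,90,.054),P(462,360,.054)
for u,v in((a,b),(e,f)): print(u,v,np.arctan2(u[0]-v[0],u[1]-v[1]))
```

```text
[ 0.5850726  -0.01681705  0.017     ] -1.1154819661799948
[0.54063981 0.07850136 0.04      ] [0.54157447 0.05630062 0.04      ] -0.042075626156842426
[0.56875394 0.08195164 0.054     ] [0.57202982 0.04118865 0.054     ] -0.08019177218094736
```

Call:
move_arm(
  increments=[
    [20,0,0,0,0,0,0],
    [20,0,0,0,0,0,0],
    [20,0,0,0,0,0,0],
    [20,0,0,0,0,0,0],
  ],
  newtons=50,
)

```text
time: 9.62
tool_pos: [0.5579, 0.0386, 0.0227]
tool_rot: [-3.13, 0.0, 0.071]
contact_force: [-1.5, 3.2, 0.3]
opening: 0.0276
```

Run:
```python
from cell import robot
s=robot.observe();print(s["tool_pos"],s["contact_force"],s["opening"])
if .026<s["opening"]<.0285: print(robot.hand_in())
```

```text
[0.55785574 0.0385916  0.02267943] [-1.50638442  3.23718281  0.3378691 ] 0.027639783134739
the job is handed in; nothing more can be done
None
```

I pushed the prop's foot to the long mark with the lever still open and held it there. I then squeezed the cam lever shut against the finger rest and handed the job in at about 9.6 s, still pinching with the grip set to 50 N.

- **Position:** in the last wrist picture the pointer is about 1 mm past the mark (foot at about 46 mm). The finger's travel suggests less, about 42 to 44 mm. The two readings differ by 2 to 4 mm, but both lie within the 39 to 51 mm band. The foot slipped back about 2 to 3 mm as the cam clamped.
- **Lever:** the finger opening is 27.6 mm, against 28 mm for the shut pair, so I take the lever as shut. A rough reading from the picture gave about 0.04 rad between lever and rest, which is still under the 0.06 limit.
- **Pinch:** the sideways force on the tool is small (about 1.5 N), so the squeeze on the lever and the rest should be nearly equal. I could not measure the two contact forces separately. The tool pose did not change over the last half second.
- **Mug, jar, pen and salt shaker:** the arm stayed clear of them by plan. I did not measure their positions again at the end.

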